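Hang the wheel-nut key on the keeper peg

TASK

Lift the locking wheel-nut key out of its holder, stand it upright on the open bench and let go, so that you can take it again by the two side edges of its eye plate. Then hang it by its eye on the peg of the keeper stand, pushing it in past the drop flap until the flap falls shut behind the eye, and let go so that it hangs at rest. Leave the holder empty and do not disturb the nuts, the bolt and the crayon.

Things in the scene. Friction and masses are not known exactly. Their poses are not given: they have to be found in the camera images.
- key_centre (a point): Centre of the wheel-nut key, 43 mm above its underside. Bare steel, 86 mm high, 0.25 kg: the lower 36 mm a round socket body, 34 mm in diameter, on it an upright flat eye plate 50 mm high, 44 mm wide (key's y), 8 mm thick (key's x) with a round through hole. Key's z points up, its x is the hole's axis; front and back are alike.
- wheel_key: The whole key; origin at the centre of its underside, axes as key_centre. It can be taken across the 8 mm between the faces of its plate, or across the 44 mm between the plate's side edges. Fingers on the faces cover the hole and would meet the peg; fingers on the side edges leave it free.
- key_eye (a point): Centre of the 26 mm hole in the eye plate: on the key's axis, 66.5 mm above its underside, 19.5 mm below its top. Axes as key_centre.
- holder_floor (a point): Middle of the holder's floor, 8 mm above the bench, z up. The key stands on it at the start in a round collar 12 mm high (1.5 mm play), x and y axes as the holder's within 0.05 rad.
- key_holder: The key's holder, fixed, base 80 x 84 mm (x, y), origin under its middle. Two cheeks 4 mm thick, 40 mm wide in x, 84 mm high stand at y = +-26.5 mm (49 mm between them) and cover the side edges of the eye plate with 2.5 mm play up to 10 mm below its top: here only the plate's faces (+x, -x) can be taken. The key must rise 80 mm to be clear.
- peg_pivot (a point): Point on the peg's axis, 150 mm above the bench, above the flap's pivot. The level steel peg, 10 mm in diameter, points along this frame's -x, roughly toward the robot, and ends 7 mm in front of this point; z is up. The post's face is 75 mm behind (+x). A key can go in to 55 mm behind this point; when hung, its eye's centre is 8 mm below the peg's axis.
- keeper_stand: The fixed stand that carries the peg: base 120 x 90 mm, 8 mm thick, origin under its middle, axes as peg_pivot, which lies 35 mm in front (-x) of the origin. Upright post 50 mm wide, up to 170 mm above the bench, its front face at x = +40 mm.
- keeper_flap (a joint): Angle of the steel flap (8 mm wide, 26 mm long, 3 mm thick) hinged 7 mm under the peg's axis at peg_pivot: 0 hanging straight down (shut, cannot swing outward), 1.45 folded inward, where it takes up 9 mm below the axis. An eye pushed in along +x folds it with little force; it falls shut by its own weight once the eye's centre is 30 mm or more behind peg_pivot.
- lug_nut_a: Bystander: bright domed wheel nut, 24 mm wide, 28 mm high, standing; origin under its middle.
- lug_nut_b: Bystander: dull domed wheel nut, 24 mm wide, 26 mm high, standing; origin under its middle.
- bolt: Bystander: wheel bolt, 25 mm wide, 52 mm high, standing on its head; origin under its middle.
- crayon: Bystander: tyre crayon, 16 x 85 x 14 mm, lying along its y; origin under its middle.
There are look-alikes about, which are no part of the job. Leave any green look-alike of the wheel_key alone.

How it is judged:
By the outcome, as a careful person would: the job done as asked, in the order asked, and still so for the second after the job is handed in, with the robot touching nothing.
It also fails if it takes over 54 s, if anything falls off the work surface, if the arm or the gripper's body presses on something with over 40 N, if the wrist force passes 120 N, or if a joint passes its speed limit or range.

ROBOT

A 6-joint arm with a two-finger parallel gripper is mounted at the origin on a cart in front of the work surface, level with it; the furniture and walls round the work are solid. World frame = base frame: x ahead of the robot, y to its left, z up, the work surface at z = 0. Lengths are in mm, angles in rad, forces in N, time in s.
With the tool pointing down it reaches from about 300 to 775 mm from the base axis. Payload 14.6 kg.
Tool frame: the origin (TCP) lies between the finger pads; the fingertips stand 25 mm ahead of it and the grasp point (between the pads) lies 6 mm ahead of it; z points along the fingers, y is the line along which they close (so a half turn about z gives the same grasp; the last joint's range is limited). The gripper opens to 94 mm and grips with 3 to 60 N. Pads are 16 mm wide; open, the fingers measure 119 mm over their backs; the gripper's body (75 mm by 177 mm) begins 78 mm behind the grasp point.
Start: joints at [-1.259, 0.3, 1.521, -0, 1.321, -0.067], TCP at [203.386, -511.003, 230.446] pointing down, gripper open.
Joint ranges: [-3.03, 3.03], [-0.79, 2.21], [0.23, 2.52], [-1.04, 4.18], [0, 3.07], [-2.55, 2.55]. Speed limits (rad/s): [2.22, 2.22, 2.57, 3.14, 3.14, 3.14].

INTERFACE

Orientations are given as [roll, pitch, yaw] about the fixed x, y, z axes, in that order (R = Rz(yaw) Ry(pitch) Rx(roll)).
In Python, from cell import manip gives the robot as it stands. The module is installed in compiled form; this text tells all that it offers.
- The arm moves only by the tool step_arm, never from a script. Its argument "series" is one flat list of numbers, 5 for each row, row after row: the shift along the world's x, y, z in mm, then the turn about the world's z in rad, then the closure, from 0 (fully open) to 1 (shut). In form: [dx, dy, dz, spin, jaw, dx, dy, dz, spin, jaw, ...]. A call has 1 to 20 rows; each row shifts and turns the commanded pose from where the row before left it; what a row does not reach is not made up. A row lasts 1/8 s, in which the tool goes at most 62.5 mm and 10.7 degrees, less where a joint would pass 70% of its speed; a pose out of reach is approached as far as the arm can. A call is refused whole if a number of a shift passes 62.5 or a number of a turn 0.188, either way. A call with a gripper value outside its range is refused whole. The fingers move at their own pace and stop on an object; "squeeze" is the grip in N (left out, the last holds). Time passes only in rows, so rows that do not move let the fingers close. It gives the time, the measured TCP pose, the force, the opening and the grip force at its end, in the units of the state.
- manip.read_state(): the state, without advancing time (a new reading comes with each control period).
- manip.camera(name): name is "scene" or "top" or "wrist"; returns (picture, depth): 420x560x3 uint8, blue, green, red; 420x560 float32, mm along the optical axis (not along the pixel's ray), 0 where there is no reading.
- manip.camera_info(name): a dict with "fovy" (degrees; the focal length in pixels is half the picture's height over the tangent of half this angle, whatever the lens; pixels are square), "cx", "cy" (the principal point, pixels), "eye" and "orientation" of the camera in the world. Camera axes: x right, y down, z forward; pixel columns grow to the right and rows downward; lengths in mm; the calibration is good to about 2 mm. The wrist camera is an equidistant fisheye: a pixel r from the principal point sees the ray r / f radians off the axis. A picture is of the moment at which its call begins: read the wrist's pose just before it. camera_info takes no time and is no camera call; for the wrist camera it gives the pose at the moment of the call.
- manip.sign_off(): hands the job in; it is judged then, once.
The state is a dict: "clock": time; "joints": joint angles; "qd": joint speeds; "effort": joint torques, N m; "eef_pos": TCP position; "eef_rot": TCP orientation; "wrist_force": force on the tool from outside, world axes, zero at the start; "moment": the same for the moment, N m; "finger_gap": finger opening in mm; "finger_force": force on a finger pad.
Only numpy, scipy, OpenCV 4.12 (cv2) and the standard library are available. Lean on these libraries where they do the work, as an engineer would, in place of code of your own. Each camera call takes 0.05 s, during which the arm holds its last target. There are 200 camera calls.

## Working session

There is one attempt and no reset: what is moved stays moved. The work goes in short steps, Python scripts to look and compute and a tool call to move; the robot and the scene stay as the last step left them, time stands still between calls to the robot, and variables do not carry over. Pictures are saved under pics/ and viewed, at most 10 in all, crops included, and the job is handed in when it is done.

Besides the shell and the picture viewer there is one more tool, called after "Call:" in YAML: its name, and indented under it one key for each argument. step_arm: Moves the arm, as the interface text tells. Its arguments: {"type":"object","properties":{"series":{"type":"array"},"squeeze":{"type":"number"}},"required":["series"]}

```bash
mkdir -p pics; cat > h.py <<'E'
import numpy as np, cv2
from cell import manip
def snap(n,name):
    i=manip.camera_info(n); p,d=manip.camera(n); np.savez('pics/'+name+'.npz',p=p,d=d); cv2.imwrite('pics/'+name+'.png',p); return p,d,i
E
python3 - <<'E'
from h import *
for n in("scene","top"):
    p,d,i=snap(n,n+'0'); print(i)
print(manip.camera_info("wrist")); print(manip.read_state())
E
```

```text
{'fovy': 54.96010397614399, 'cx': 282.06713525090544, 'cy': 209.5253494016171, 'eye': array([ 98.50828805, 585.03320958, 651.96274334]), 'orientation': array([-2.21340538, -0.00603725, -2.47834733])}
{'fovy': 45.62230953346915, 'cx': 268.4737052524565, 'cy': 203.14440287279132, 'eye': array([ 302.29118733,   -1.28595493, 1237.66984289]), 'orientation': array([-2.92812189, -0.00323917, -1.53430324])}
{'fovy': 65.70646984690485, 'cx': 275.8461904142276, 'cy': 209.8092877135463, 'eye': array([ 281.64639746, -479.62285918,  384.21844575]), 'orientation': array([ 2.85320903e+00,  1.36303309e-03, -1.19215204e+00])}
{'clock': 0.1, 'joints': array([-1.25861496e+00,  3.00417127e-01,  1.52153885e+00, -6.66666342e-07,
        1.32069871e+00, -6.66136036e-02]), 'qd': array([ 0.00036543,  0.0002138 , -0.00031305, -0.00017662, -0.00030539,
        0.00028557]), 'effort': array([ 2.70927383e-03, -5.32635820e+01, -3.53280652e+01,  7.10748928e-02,
        2.34572939e-02, -6.56018642e-05]), 'eef_pos': array([ 203.3137856 , -510.8072793 ,  229.93378534]), 'eef_rot': array([-3.14053293e+00, -7.00490924e-05,  3.78795101e-01]), 'wrist_force': array([-0.53696949,  0.25218388,  0.11810962]), 'moment': array([ 0.02867865, -0.03345207, -0.01945652]), 'finger_force': 0.0, 'finger_gap': 94.0810409333644}
```

View pics/scene0.png

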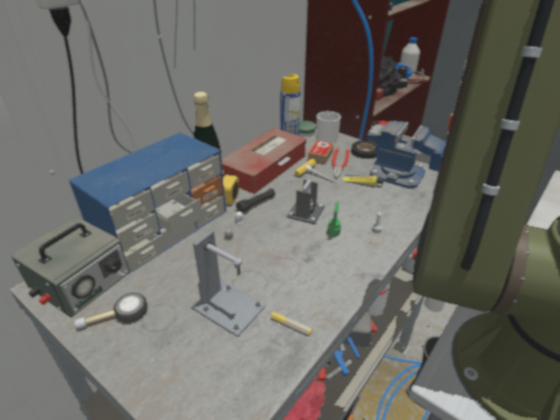

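View pics/top0.png

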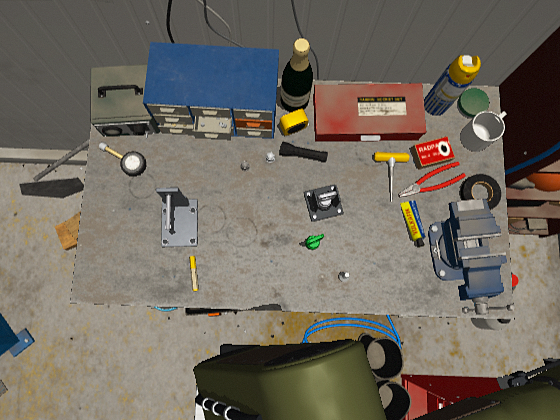

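The scene view shows the holder with the key at about (307,203), the stand at (222,285), and the green decoy at (335,222). In the top view the holder is at (323,203), the stand at (180,215), the bolt at (345,275), the nuts at (244,165) and (270,157), and the crayon at (194,272).

```bash
cat >> h.py <<'E'
from scipy.spatial.transform import Rotation as Ro
def cloud(d,i):
    f=210/np.tan(np.radians(i['fovy'])/2); v,u=np.mgrid[:420,:560]
    c=np.stack([(u-i['cx'])/f*d,(v-i['cy'])/f*d,d],-1)
    P=c@Ro.from_euler('xyz',i['orientation']).as_matrix().T+i['eye']; P[d<=0]=np.nan; return P
def rays(px,i,z):
    f=210/np.tan(np.radians(i['fovy'])/2); px=np.atleast_2d(px).astype(float)
    c=np.c_[(px[:,0]-i['cx'])/f,(px[:,1]-i['cy'])/f,np.ones(len(px))]@Ro.from_euler('xyz',i['orientation']).as_matrix().T
    return i['eye']+c*((z-i['eye'][2])/c[:,2])[:,None]
E
python3 - <<'E'
from h import *
np.set_printoptions(precision=1,suppress=True)
for n in("top","scene"):
    i=manip.camera_info(n); z=np.load(f'pics/{n}0.npz'); P=cloud(z['d'],i)
    print(n)
    for nm,(u,v) in dict(top=dict(bench=(250,230),holder=(323,203),stand=(185,235),post=(165,190),green=(313,242),bolt=(345,275),n1=(244,165),n2=(270,157),crayon=(194,272)),scene=dict(bench=(270,270),stand=(225,310),holder=(305,212),green=(335,225),bolt=(378,225),n1=(229,234),n2=(239,217),crayon=(292,323)))[n].items(): print(nm,P[v,u])
    for nm,m in (('holder',(abs(P[...,0]-470)<400)),):pass
    p=z['p']
    a=p[165:245,285:365] if n=='top' else p[165:245,270:350]; b=p[175:255,145:225] if n=='top' else p[225:335,180:290]
    cv2.imwrite(f'pics/c_{n}.png',np.hstack([cv2.resize(a,(400,400),interpolation=2),cv2.resize(b,(400,400),interpolation=2)]))
cv2.imwrite('pics/c.png',cv2.resize(np.vstack([cv2.imread('pics/c_top.png'),cv2.imread('pics/c_scene.png')]),(600,600)))
E
```

```text
top
bench [500.2  48.3  -1.4]
holder [ 566.4 -129.1   43.7]
stand [480.5 209.1   5.6]
post [554.4 231.8 171.6]
green [ 468.2 -105.5   52.9]
bolt [ 392.7 -182.3   52.7]
n1 [662.3  70.   21.9]
n2 [684.7   4.9  25.7]
crayon [389.6 179.6  11.9]
scene
bench [514.6  90.2  -2. ]
stand [508.3 239.2   7.9]
holder [ 560.8 -109.1   21.8]
green [459.3 -89.   42.5]
bolt [ 389.  -181.5   19.2]
n1 [657.6  72.3  16.9]
n2 [680.9  11.3  20.7]
crayon [382.2 184.7  12.9]
```

View pics/c.png

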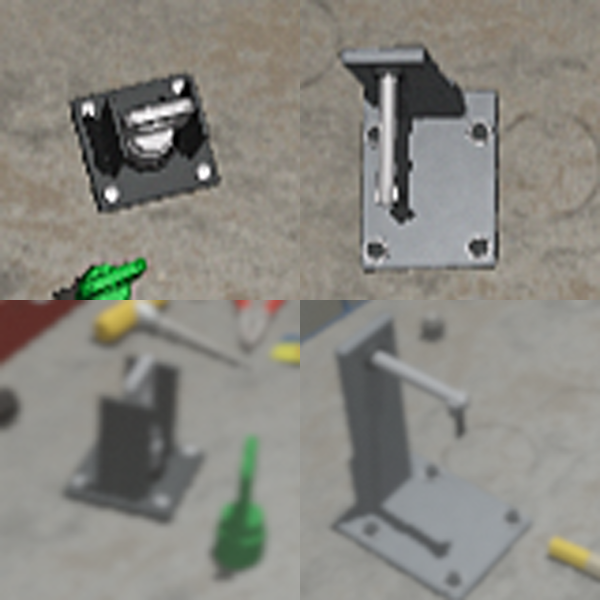

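The crop shows the key in the holder with its plate roughly along world y (holder turned about 0.24 rad). The peg points at the robot, with the flap at its tip. Next I'll fit the rectangles numerically.

```bash
python3 - <<'E'
from h import *
np.set_printoptions(precision=2,suppress=True)
i=manip.camera_info("top"); z=np.load('pics/top0.npz'); P=cloud(z['d'],i); hsv=cv2.cvtColor(z['p'],cv2.COLOR_BGR2HSV)
s=manip.camera_info("scene"); zs=np.load('pics/scene0.npz'); S=cloud(zs['d'],s)
def rect(nm,Q,c,r,z0,z1):
    m=(np.hypot(Q[...,0]-c[0],Q[...,1]-c[1])<r)&(Q[...,2]>z0)&(Q[...,2]<z1)
    q=Q[m]
    if len(q)<3: print(nm,len(q)); return
    R=cv2.minAreaRect(q[:,:2].astype(np.float32)); print(nm,len(q),R,'medz',np.median(q[:,2]),'mean',q.mean(0))
for n,Q in(('top',P),('scene',S)):
    print(n)
    rect('hbase',Q,(545,-125),75,5,200)
    rect('keytop',Q,(555,-125),35,79.5,110)
    rect('keyplate',Q,(555,-125),35,86.5,110)
    rect('cheeks',Q,(555,-125),60,70,110)
    rect('sbase',Q,(505,205),80,4,11)
    rect('post',Q,(560,220),50,162,185)
    rect('peg',Q,(490,220),55,140,160)
m=cv2.inRange(z['p'],(0,0,0),(255,255,255))
E
```

```text
top
hbase 1024 ((546.0245361328125, -125.85662841796875), (139.2848358154297, 118.49267578125), 16.8812313079834) medz 13.907133677313709 mean [ 563.05 -129.42   33.02]
keytop 95 ((576.0348510742188, -122.01570129394531), (31.210798263549805, 48.60081481933594), 36.630027770996094) medz 90.96321448562708 mean [ 572.2  -124.35   89.52]
keyplate 63 ((574.1158447265625, -128.66897583007812), (9.206061363220215, 42.78772735595703), 18.770524978637695) medz 92.90032099301197 mean [ 574.72 -130.45   92.74]
cheeks 167 ((575.3168334960938, -133.114013671875), (40.250362396240234, 57.774497985839844), 16.14802360534668) medz 85.41407307456166 mean [ 574.66 -132.39   85.75]
sbase 1190 ((498.8736572265625, 206.26280212402344), (147.43771362304688, 148.81007385253906), 18.85237693786621) medz 7.333174572757912 mean [501.99 218.86   7.36]
post 111 ((555.646484375, 228.3318634033203), (9.841545104980469, 48.938480377197266), 2.303551197052002) medz 169.12372176368376 mean [555.28 228.47 168.63]
peg 164 ((507.4825439453125, 226.02989196777344), (73.61776733398438, 12.551932334899902), 5.04935407638
[... 516 characters left out ...]
2.71845361731067 mean [ 572.42 -129.71   91.97]
cheeks 191 ((573.8329467773438, -133.986083984375), (38.708213806152344, 60.36530685424805), 15.712959289550781) medz 80.71421172336397 mean [ 571.26 -128.98   81.36]
sbase 1813 ((496.98236083984375, 225.48855590820312), (144.31109619140625, 90.17315673828125), 3.694275140762329) medz 7.446670881508908 mean [502.26 227.99   7.46]
post 152 ((555.165771484375, 228.97842407226562), (10.60859489440918, 49.37074661254883), 5.942416191101074) medz 168.04464851959966 mean [553.5  230.49 167.42]
peg 225 ((506.47119140625, 224.52366638183594), (75.00645446777344, 15.168585777282715), 1.511329174041748) medz 152.65785809986602 mean [502.11 227.31 151.82]
```

Call:
step_arm:
  series: [26.5,27.3,0,0.1055,0,26.5,27.3,0,0.1055,0,26.5,27.3,0,0.1055,0,26.5,27.3,0,0.1055,0,26.5,27.3,0,0.1055,0,26.5,27.3,0,0.1055,0,26.5,27.3,0,0.1055,0,26.5,27.3,0,0.1055,0,26.5,27.3,0,0.1055,0,26.5,27.3,0,0.1055,0,26.5,27.3,0,0.1055,0,26.5,27.3,0,0.1055,0,26.5,27.3,0,0.1055,0,26.5,27.3,0,0.1055,0,0,0,0,0,0,0,0,0,0,0]
  squeeze: 40

```text
clock: 2.1
eef_pos: [574.0, -129.1, 230.1]
eef_rot: [-3.141, -0.0, 1.855]
wrist_force: [0.7, -1.1, 0.2]
finger_gap: 94.0
finger_force: 0.0
```

```bash
cat >> h.py <<'E'
def wcloud(d,i):
    f=210/np.tan(np.radians(i['fovy'])/2); v,u=np.mgrid[:420,:560]; a=u-i['cx'];b=v-i['cy']; r=np.hypot(a,b)+1e-9; k=d*np.tan(r/f)/r
    c=np.stack([a*k,b*k,d],-1); P=c@Ro.from_euler('xyz',i['orientation']).as_matrix().T+i['eye']; P[d<=0]=np.nan; return P
def rect(nm,Q,c,r,z0,z1):
    m=(np.hypot(Q[...,0]-c[0],Q[...,1]-c[1])<r)&(Q[...,2]>z0)&(Q[...,2]<z1); q=Q[m]
    if len(q)<3: print(nm,len(q)); return q
    R=cv2.minAreaRect(q[:,:2].astype(np.float32)); print(nm,len(q),np.round(R[0],1),np.round(R[1],1),round(R[2],1),'medz',np.median(q[:,2]).round(1),'mean',q.mean(0).round(1)); return q
E
python3 - <<'E'
from h import *
t=manip.read_state(); print(t['eef_pos'],t['eef_rot'],t['joints'])
p,d,i=snap('wrist','w1'); Q=wcloud(d,i)
rect('plate',Q,(574,-129),35,90,98)
rect('cheeks',Q,(574,-132),60,78,98)
rect('all',Q,(574,-132),60,5,98)
E
```

```text
[ 573.97826405 -129.10993994  230.06806337] [-3.14080434e+00 -2.84277530e-04  1.85474229e+00] [-2.83430421e-01  3.86416309e-01  1.40636043e+00 -1.88512443e-04
  1.34963349e+00 -5.67335065e-01]
plate 386 [ 576.8 -131.5] [ 7.7 43.4] 16.5 medz 93.6 mean [ 576.7 -130.8   93.4]
cheeks 836 [ 576.8 -131.9] [39.7 57.3] 16.1 medz 85.0 mean [ 576.3 -130.7   87.8]
all 4934 [ 576.6 -131.9] [80.3 82.8] 15.6 medz 11.7 mean [ 575.9 -129.2   32.3]
```

View pics/w1.png

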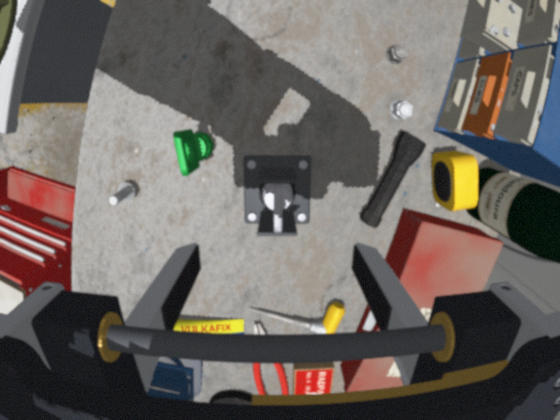

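The wrist view shows the holder at about (277,190) with the key's plate centred in it. All three fits agree on (576.6,-131.7) and 0.283 rad, and the heights of 93.5 and 85 match the given sizes. I'll shift, descend and grip.

Call:
step_arm:
  series: [2.6,-2.5,-18,0,0,0,0,-30,0,0,0,0,-30,0,0,0,0,-30,0,0,0,0,-20,0,0,0,0,-20,0,0,0,0,0,0,1,0,0,0,0,1,0,0,0,0,1,0,0,0,0,1,0,0,0,0,1,0,0,0,0,1,0,0,0,0,1,0,0,0,0,1]
  squeeze: 40

```text
clock: 3.9
eef_pos: [577.0, -131.3, 82.4]
eef_rot: [-3.142, 0.0, 1.856]
wrist_force: [-0.2, 0.3, -0.6]
finger_gap: 17.2
finger_force: 0.0
```

Call:
step_arm:
  series: [0,0,0,0,1,0,0,0,0,1,0,0,0,0,1,0,0,0,0,1]

```text
clock: 4.4
eef_pos: [576.9, -131.3, 82.4]
eef_rot: [-3.141, -0.0, 1.856]
wrist_force: [-0.4, -0.7, -1.8]
finger_gap: 7.5
finger_force: 40.0
```

Call:
step_arm:
  series: [0,0,8,0,1,0,0,12,0,1,0,0,15,0,1,0,0,15,0,1,0,0,15,0,1,0,0,15,0,1,0,0,15,0,1,0,0,5,0,1,-5,15,0,-0.02,1,-7,21,0,-0.03,1,-7,21,0,-0.03,1,-7,21,0,-0.03,1,-7,21,0,-0.03,1,-7,21,0,-0.03,1,-7,21,0,-0.03,1,-5,15,0,-0.03,1,-5,15,0,-0.006,1,0,0,0,0,1]

```text
clock: 6.65
eef_pos: [519.8, 40.4, 182.4]
eef_rot: [-3.141, -0.0, 1.621]
wrist_force: [-0.6, -0.2, -3.8]
finger_gap: 7.7
finger_force: 40.0
```

```bash
python3 - <<'E'
from h import *
p,d,i=snap('wrist','w2');snap('scene','s2'); Q=wcloud(d,i)
t=manip.read_state()['eef_pos']; print(t)
q=rect('plate',Q,t[:2],30,150,t[2]+20)
q=rect('body',Q,t[:2],30,100,150)
q=rect('peg',Q,(507,226),60,150,165)
q=rect('peg+',Q,(507,226),60,140,165)
q=rect('post',Q,(560,226),40,164,185)
q=rect('sbase',Q,(505,228),90,3.5,11)
s=cv2.imread('pics/s2.png'); cv2.imwrite('pics/s2c.png',np.hstack([p,s[100:400,150:450]]) if 0 else np.hstack([cv2.resize(p,(400,300)),cv2.resize(s[130:330,190:390],(300,300))]))
E
```

```text
[520.08521918  39.46150018 182.43766649]
plate 3024 [517.1  41. ] [43.2 29.9] 70.4 medz 192.1 mean [520.3  48.9 186.3]
body 1039 [520.   49.5] [33.9 24.3] 2.8 medz 133.4 mean [519.9  50.6 132.4]
peg 0
peg+ 0
post 0
sbase 6227 [497.4 214.3] [153.1  67.4] 2.5 medz 8.0 mean [507.6 213.    8. ]
```

View pics/s2c.png

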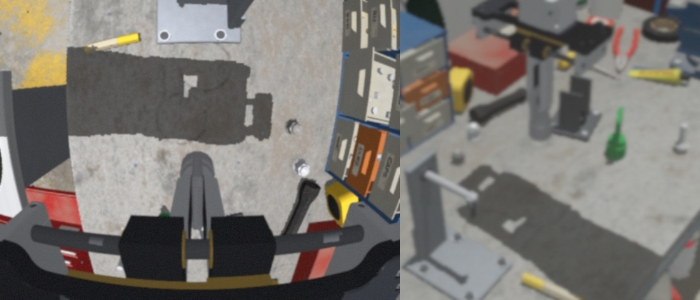

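The key is held upright below the gripper, and the holder is empty. Bench contact should come at TCP z of about 74.4, so I'll lower it.

Call:
step_arm:
  series: [0,0,-15,0,1,0,0,-20,0,1,0,0,-20,0,1,0,0,-20,0,1,0,0,-15,0,1,0,0,-8,0,1,0,0,-5,0,1,0,0,-3,0,1,0,0,-1,0,1,0,0,-0.8,0,1,0,0,0,0,1]

```text
clock: 8.12
eef_pos: [520.0, 39.7, 74.8]
eef_rot: [3.141, -0.0, 1.62]
wrist_force: [0.2, 1.2, -3.2]
finger_gap: 7.2
finger_force: 40.0
```

Call:
step_arm:
  series: [0,0,-0.5,0,1,0,0,-0.5,0,1,0,0,0,0,1]

```text
clock: 8.5
eef_pos: [520.2, 39.7, 74.3]
eef_rot: [3.141, 0.0, 1.62]
wrist_force: [-4.0, 0.3, 5.8]
finger_gap: 7.5
finger_force: 40.0
```

Call:
step_arm:
  series: [0,0,0,0,0.8,0,0,0,0,0.5,0,0,0,0,0,0,0,0,0,0,0,0,0,0,0,0,0,0,0,0,0,0,0,0,0,0,0,15,0,0,0,0,25,0,0,0,0,25,0,0,0,0,25,0,0,0,0,10,0,0,0,0,0,0,0]

```text
clock: 10.12
eef_pos: [520.1, 39.7, 174.2]
eef_rot: [3.141, 0.0, 1.62]
wrist_force: [0.3, 0.3, 0.2]
finger_gap: 93.9
finger_force: 0.0
```

```bash
python3 - <<'E'
from h import *
t=manip.read_state(); print(t['eef_pos'],t['joints'])
p,d,i=snap('wrist','w3'); Q=wcloud(d,i)
rect('plate',Q,(520,40),40,80,95)
rect('plate2',Q,(520,40),40,60,95)
P=cloud(*(lambda a:(a[1],a[2]))(snap('top','t3')))
rect('topplate',P,(520,40),40,75,95)
E
```

```text
[520.09903699  39.69601943 174.1575179 ] [ 5.96388881e-03  2.90804149e-01  1.66957526e+00 -2.85343752e-05
  1.18013444e+00 -4.30229800e-02]
plate 517 [521.   39.4] [ 7.4 43.4] 2.5 medz 85.7 mean [520.8  40.8  85.4]
plate2 572 [520.9  39.5] [ 7.5 43.5] 2.9 medz 85.6 mean [520.7  42.7  84. ]
topplate 0
```

Key stands upright at (520.8,39.5), yaw about 0.048. I'll turn the tool 90° above it and look toward the stand.

Call:
step_arm:
  series: [0.2,0,0,0.1745,0,0.2,0,0,0.1745,0,0.2,0,0,0.1745,0,0,0,0,0.1745,0,0,0,0,0.1745,0,0,0,0,0.1745,0,0,0,0,0.1745,0,0,0,0,0.1745,0,0,0,0,0.1745,0,0,0,-20,0,0,0,0,-30,0,0,0,0,-30,0,0,0,0,-22,0,0,0,0,0,0,0.4,0,0,0,0,0.55,0,0,0,0,1,0,0,0,0,1,0,0,0,0,1,0,0,0,0,1,0,0,0,0,1]
  squeeze: 40

```text
clock: 12.72
eef_pos: [520.7, 39.7, 71.8]
eef_rot: [-3.142, 0.0, -3.093]
wrist_force: [-0.0, -0.3, 1.0]
finger_gap: 43.6
finger_force: 39.9
```

Call:
step_arm:
  series: [0,0,6,0,1,0,0,15,0,1,0,0,20,0,1,-6,8,20,0,1,-12,15,20,0,1,-12,20,0,0,1,-12,20,0,0,1,-12,20,0,0,1,-12,20,0,0,1,-12,20,0,0,1,-12,20,0,0,1,-12,20,0,0,1,-12,20,0,0,1,-12,16,0,0,1,-4,7,0,0,1,0,0,0,0,1,0,0,0,0,1]

```text
clock: 14.85
eef_pos: [390.9, 245.3, 152.8]
eef_rot: [-3.142, 0.0, -3.093]
wrist_force: [0.4, -0.9, -2.6]
finger_gap: 43.8
finger_force: 39.9
```

```bash
python3 - <<'E'
from h import *
t=manip.read_state(); print(t['eef_pos'],t['eef_rot'],t['joints'])
p,d,i=snap('wrist','w4'); Q=wcloud(d,i)
rect('peg',Q,(507,226),45,148,162)
rect('post',Q,(557,226),40,163,180)
rect('sbase',Q,(505,228),90,4,11)
q=rect('key',Q,t['eef_pos'][:2],30,150,180)
s,ds,j=snap('scene','s4'); S=cloud(ds,j); q=rect('s peg',S,(507,226),45,145,162)
tt,dt,k=snap('top','t4'); T=cloud(dt,k); q=rect('t peg',T,(507,226),45,148,162)
cv2.imwrite('pics/s4c.png',np.hstack([cv2.resize(p,(400,300)),cv2.resize(s[160:360,140:340],(300,300))]))
E
```

```text
[390.93744106 245.28857343 152.81846183] [-3.14153803e+00  2.19943219e-04 -3.09330277e+00] [ 4.81038558e-01  1.89078175e-01  1.85238765e+00 -1.59137626e-04
  1.09995007e+00 -1.13797547e+00]
peg 315 [478.6 225. ] [13.7 16.6] 84.8 medz 152.9 mean [476.9 225.7 152.7]
post 0
sbase 2657 [484.5 225.6] [128.7  89.7] 3.3 medz 8.1 mean [514.3 236.5   8.1]
key 3143 [390.9 245.4] [19.  57.5] 3.0 medz 166.2 mean [387.7 245.1 165.2]
s peg 136 [530.  222.5] [45.9 22.5] 12.9 medz 153.8 mean [537.  228.9 153.8]
t peg 186 [511.1 224.1] [81.3 18.2] 6.1 medz 153.7 mean [513.2 225.8 153.7]
```

View pics/s4c.png

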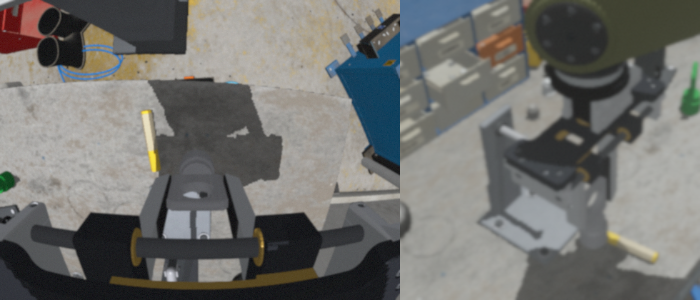

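The wrist view shows the key gripped by its side edges. The peg tip shows at about (170,273) in the half image, left of the key's centre, so the key's y is about 20 mm too far left. I'll fit the peg's line and the stand's base.

```bash
python3 - <<'E'
from h import *
np.set_printoptions(precision=2,suppress=True)
def line(nm,Q,z0=150):
    m=(abs(Q[...,0]-500)<47)&(abs(Q[...,1]-226)<14)&(Q[...,2]>z0)&(Q[...,2]<158); q=Q[m]
    if len(q)<10: print(nm,len(q)); return
    # per x-bin y mid
    xs=[];ys=[];zs=[]
    for a in np.arange(455,548,6):
        b=q[(q[:,0]>=a)&(q[:,0]<a+6)]
        if len(b)>3: xs.append(a+3);ys.append((b[:,1].min()+b[:,1].max())/2);zs.append(np.percentile(b[:,2],95))
    print(nm,len(q),'xmin',q[:,0].min(),'fit',np.polyfit(xs,ys,1) if len(xs)>1 else 0,'y@475',np.interp(475,xs,ys));print(np.c_[xs,ys,zs].T)
for n in('top','scene'):
    i=manip.camera_info(n); Q=cloud(np.load(f'pics/{n}0.npz')['d'],i); line(n,Q)
    rect('base',Q,(507,228),80,4,11)
    q=Q[(abs(Q[...,0]-557)<12)&(abs(Q[...,1]-228)<40)&(Q[...,2]>166)&(Q[...,2]<175)]
    print('posttop',cv2.minAreaRect(q[:,:2].astype(np.float32)))
z=np.load('pics/w4.npz'); i=manip.camera_info('wrist'); Q=wcloud(z['d'],i); line('w',Q,148)
m=(Q[...,2]>4)&(Q[...,2]<11)&(abs(Q[...,0]-500)<100)&(abs(Q[...,1]-226)<60); q=Q[m]; print('base front x',np.percentile(q[:,0],1),'y',q[:,1].min(),q[:,1].max())
E
```

```text
top 156 xmin 470.70989659531665 fit [  0.07 191.28] y@475 223.746310216529
[[470.   476.   482.   488.   494.   500.   506.   512.   518.   524.
  530.   536.   542.   548.  ]
 [223.84 223.73 224.34 224.3  224.64 224.52 225.24 225.64 226.   226.58
  227.27 227.18 227.58 230.13]
 [156.95 156.02 155.54 156.63 155.6  155.42 156.22 156.98 155.8  156.35
  154.6  156.81 157.23 155.41]]
base 1207 [502.2 227.4] [141.9 151.6] 8.4 medz 7.3 mean [502.6 222.2   7.3]
posttop ((555.535400390625, 227.9544219970703), (9.589177131652832, 48.193119049072266), 2.30355167388916)
scene 192 xmin 469.5882085537772 fit [  0.07 192.66] y@475 224.47190879342287
[[470.   476.   482.   488.   494.   500.   506.   512.   518.   524.
  530.   536.   542.   548.  ]
 [225.03 224.36 223.08 226.88 226.08 225.23 226.78 226.14 227.58 227.64
  228.31 228.1  229.01 229.82]
 [154.47 154.52 155.49 155.31 154.13 155.35 154.63 155.16 154.89 154.5
  155.03 155.31 155.31 157.36]]
base 1854 [510.2 226.3] [118.9  90.2] 3.7 medz 7.4 mean [503.5 229.    7.5]
posttop ((555.1535034179688, 229.15835571289062), (10.607983589172363, 49.011146545410156), 5.966658592224121)
w 312 xmin 470.1333213016816 fit [  0.04 208.2 ] y@475 225.16469742359715
[[470.   476.   482.   488.  ]
 [225.57 225.08 225.71 226.08]
 [153.93 155.02 155.18 154.02]]
base front x 405.78966157859713 y 178.1698831187279 273.44545908019387
```

Peg tip is at x≈470, giving the pivot at about (476,225,150) and yaw ≈0.06. The base, post and tip agree to within 1.5 mm. I'll align and insert the first part.

Call:
step_arm:
  series: [0,-12,0,0.006,1,0,-13.3,0,0.006,1,15,0.9,0,0,1,15,0.9,0,0,1,15,0.9,0,0,1,15,0.9,0,0,1,6,0.4,0,0,1,6,0.4,0,0,1,0,0,0,0,1]

```text
clock: 16.12
eef_pos: [462.7, 224.8, 152.6]
eef_rot: [-3.142, -0.0, -3.081]
wrist_force: [0.1, -0.3, -3.6]
finger_gap: 43.8
finger_force: 39.9
```

```bash
python3 - <<'E'
from h import *
t=manip.read_state(); print(t['eef_pos'],t['wrist_force'])
p,d,i=snap('wrist','w5'); Q=wcloud(d,i)
m=(Q[...,0]>470)&(Q[...,0]<540)&(abs(Q[...,1]-226)<16)&(Q[...,2]>149)&(Q[...,2]<158); q=Q[m]; print(len(q),q.mean(0) if len(q) else 0, q.min(0) if len(q) else 0,q.max(0) if len(q) else 0)
q=Q[(abs(Q[...,0]-463)<8)&(abs(Q[...,1]-225)<35)&(Q[...,2]>160)]; print('key',len(q),cv2.minAreaRect(q[:,:2].astype(np.float32)),q[:,2].max())
s,_,_=snap('scene','s5'); cv2.imwrite('pics/s5c.png',np.hstack([cv2.resize(p[150:420,150:420],(400,400)),cv2.resize(s[200:350,160:310],(400,400))]))
E
```

```text
[462.7052469  224.81767265 152.57758205] [ 0.07003173 -0.27502073 -3.58217199]
996 [498.6109695  226.5651952  153.82090706] [473.72546278 219.05918473 149.83165194] [539.99952534 234.06888864 156.8179394 ]
key 4939 ((462.95782470703125, 220.0634765625), (15.996139526367188, 59.04068374633789), 0.12143394351005554) 242.9229877087428
```

View pics/s5c.png

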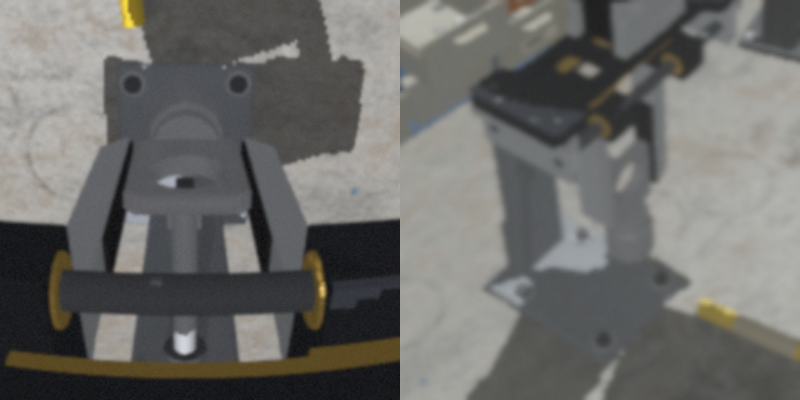

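The peg is centred laterally in the eye: the hole is at about (185,180) and the peg runs straight down from it in the left crop. I'll push in past the flap.

Call:
step_arm:
  series: [5,0.3,0,0,1,5,0.3,0,0,1,5,0.3,0,0,1,5,0.3,0,0,1,5,0.3,0,0,1,5,0.3,0,0,1,0,0,0,0,1]

```text
clock: 17.1
eef_pos: [492.9, 226.6, 152.6]
eef_rot: [-3.142, 0.0, -3.081]
wrist_force: [0.6, -0.4, -4.2]
finger_gap: 43.8
finger_force: 39.9
```

Call:
step_arm:
  series: [6,0.35,0,0,1,6,0.35,0,0,1,6,0.35,0,0,1,6,0.35,0,0,1,4,0.2,0,0,1,0,0,0,0,1,0,0,-2,0,1,0,0,-2,0,1,0,0,0,0,1]

```text
clock: 18.23
eef_pos: [520.4, 228.2, 148.4]
eef_rot: [-3.141, -0.0, -3.081]
wrist_force: [0.2, 0.2, -3.6]
finger_gap: 43.8
finger_force: 39.9
```

```bash
python3 - <<'E'
from h import *
t=manip.read_state(); print(t['eef_pos'],t['wrist_force'])
p,d,i=snap('wrist','w6'); s,_,_=snap('scene','s6'); cv2.imwrite('pics/s6c.png',np.hstack([cv2.resize(p[150:420,150:420],(400,400),interpolation=2),cv2.resize(s[220:320,180:280],(400,400),interpolation=2)]))
E
```

```text
[520.41383811 228.1793604  148.43245981] [ 0.23938274  0.22736748 -3.60171092]
```

View pics/s6c.png

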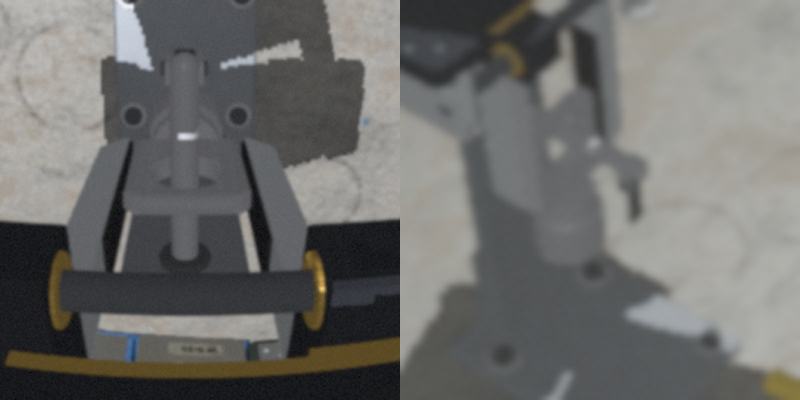

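The flap hangs shut in front, at (633,195) in the right crop, and the peg runs through the eye. I'll lower until the peg takes the weight.

Call:
step_arm:
  series: [0,0,-0.5,0,1,0,0,-0.5,0,1,0,0,-0.3,0,1,0,0,0,0,1]

```text
clock: 18.82
eef_pos: [520.6, 228.2, 147.3]
eef_rot: [-3.142, -0.0, -3.081]
wrist_force: [0.1, 0.2, -3.1]
finger_gap: 43.9
finger_force: 39.9
```

Call:
step_arm:
  series: [0,0,-0.4,0,1,0,0,-0.4,0,1,0,0,0,0,1]

```text
clock: 19.2
eef_pos: [520.7, 228.2, 147.0]
eef_rot: [3.141, 0.001, -3.081]
wrist_force: [-1.6, -0.4, 3.2]
finger_gap: 44.1
finger_force: 39.9
```

Call:
step_arm:
  series: [0,0,0,0,1,0,0,0,0,1]
  squeeze: 5

```text
clock: 19.45
eef_pos: [520.8, 228.5, 146.9]
eef_rot: [3.141, 0.001, -3.081]
wrist_force: [0.2, 3.8, 2.7]
finger_gap: 45.0
finger_force: 5.0
```

Call:
step_arm:
  series: [0,0,0,0,0.45,0,0,0,0,0.35,0,0,0,0,0.2,0,0,0,0,0,0,0,0,0,0,0,0,0,0,0,0,0,0,0,0,0,0,0,0,0]

```text
clock: 20.45
eef_pos: [520.6, 228.2, 146.5]
eef_rot: [-3.142, -0.0, -3.081]
wrist_force: [-0.1, 0.9, 0.4]
finger_gap: 94.0
finger_force: 0.0
```

Call:
step_arm:
  series: [0,0,5,0,0,0,0,15,0,0,0,0,25,0,0,0,0,30,0,0,0,0,30,0,0,0,0,30,0,0,-40,-10,0,0,0,-40,-10,0,0,0,-40,-40,0,0,0,0,-50,0,0,0,0,-50,0,0,0,0,-50,0,0,0,0,0,0,0,0,0,0,0,0,0,0,0,0,0,0,0,0,0,0,0]

```text
clock: 22.45
eef_pos: [400.6, 19.0, 281.6]
eef_rot: [-3.142, 0.0, -3.079]
wrist_force: [0.4, 0.8, 0.4]
finger_gap: 94.0
finger_force: 0.0
```

```bash
python3 - <<'E'
from h import *
s,d,_=snap('scene','s7'); t,dt,i=snap('top','t7'); T=cloud(dt,i)
import time
s2,_,_=snap('scene','s8'); print('diff',np.abs(s2[220:320,180:280].astype(int)-s[220:320,180:280]).mean(), manip.read_state()['clock'])
q=rect('key',T,(520,228),30,158,168)
cv2.imwrite('pics/s7c.png',np.hstack([cv2.resize(s[200:340,160:300],(400,400),interpolation=2),cv2.resize(t[140:300,140:360],(400,400))]))
E
```

```text
diff 0.4702 22.6
key 70 [526.  225.1] [37.3 42. ] 61.2 medz 160.6 mean [521.6 227.  160.8]
```

View pics/s7c.png

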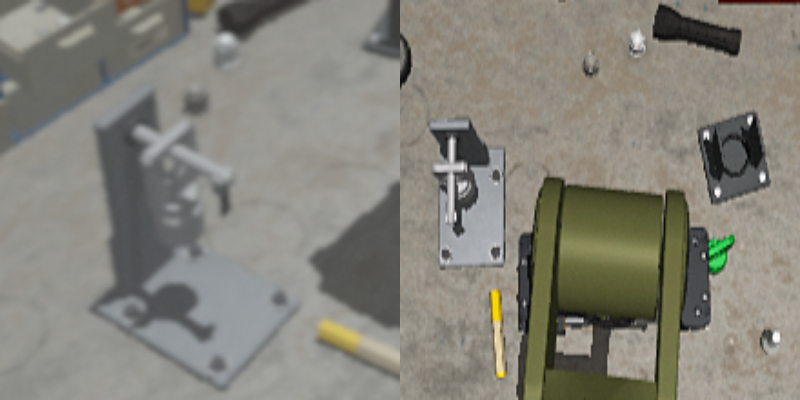

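The key hangs on the peg with the flap shut at (222,195). The holder is empty and the other items are in place. I'll let it settle, check for motion, and hand in.

Call:
step_arm:
  series: [0,0,0,0,0,0,0,0,0,0,0,0,0,0,0,0,0,0,0,0,0,0,0,0,0,0,0,0,0,0,0,0,0,0,0,0,0,0,0,0,0,0,0,0,0,0,0,0,0,0,0,0,0,0,0,0,0,0,0,0,0,0,0,0,0,0,0,0,0,0,0,0,0,0,0,0,0,0,0,0,0,0,0,0,0,0,0,0,0,0,0,0,0,0,0,0,0,0,0,0]

```text
clock: 25.1
eef_pos: [400.6, 18.2, 281.6]
eef_rot: [3.142, 0.0, -3.081]
wrist_force: [0.5, -0.4, 0.9]
finger_gap: 94.1
finger_force: 0.0
```

Call:
step_arm:
  series: [0,0,0,0,0,0,0,0,0,0,0,0,0,0,0,0,0,0,0,0,0,0,0,0,0,0,0,0,0,0,0,0,0,0,0,0,0,0,0,0,0,0,0,0,0,0,0,0,0,0,0,0,0,0,0,0,0,0,0,0,0,0,0,0,0,0,0,0,0,0,0,0,0,0,0,0,0,0,0,0,0,0,0,0,0,0,0,0,0,0,0,0,0,0,0,0,0,0,0,0]

```text
clock: 27.6
eef_pos: [400.6, 18.2, 281.6]
eef_rot: [-3.142, 0.0, -3.081]
wrist_force: [-0.0, -0.2, -0.4]
finger_gap: 93.5
finger_force: 0.0
```

```bash
python3 - <<'E'
from h import *
a=np.load('pics/s8.npz')['p'][220:320,180:280].astype(int)
f=[manip.camera('scene')[0][220:320,180:280].astype(int) for _ in range(8)]
print([round(abs(x-f[0]).mean(),2) for x in f],abs(a-f[0]).mean())
print(manip.sign_off(), manip.read_state()['clock'])
E
```

```text
[np.float64(0.0), np.float64(0.46), np.float64(0.46), np.float64(0.46), np.float64(0.46), np.float64(0.47), np.float64(0.46), np.float64(0.45)] 0.4886333333333333
the job is handed in; nothing more can be done
the job is handed in; nothing more can be done
```

The key was stood on the open bench, re-gripped by its side edges and hung on the peg; it hangs at rest with the flap shut, the holder is empty, and the job was handed in at about 28 s.

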